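# Close the access panel of an instrument under repair and hold it down

### The job

Close up the access panel of the instrument chassis: first put the orange-headed locating pin down through the panel's eyelet until it is fully home, with its head resting on the panel. Then turn the black quarter-turn fastener clockwise until the white slot line on its wing points along the two red marks, and only then press the panel down flush into its frame, pushing on the panel or on its fastener, and finish while still holding it pressed down. Leave the other things on the bench where they are.

Things in the scene. Friction and masses are not known exactly. Their poses are not given: they have to be found in the camera images.
- chassis: grey instrument chassis fixed to the bench, 200 (its x) x 250 (its y) x 60 mm high, a dark steel frame 5 mm high on top. Origin: centre of its underside, z up. In the frame, centred on the chassis, the aluminium access panel, 152 (x) x 196 (y) x 5 mm, its top 73 mm above the bench at the start; panel and fastener share the chassis' heading
- panel (a joint): how far the panel is pressed down, m; it moves only straight down, sprung: 0 = 8 mm proud of its frame, 0.008 = flush (hard stop). The push needed grows from about 3 N to about 11 N at flush; let go, it springs back up. A cross bar under the fastener stops it at about 2 mm while the fastener is more than about 0.3 rad out of line
- eyelet (a point): centre of the round eyelet, at the panel's top face, at x 0, y +60 mm of the chassis; hole 12 mm across, through the 5 mm panel and on, 13 mm across, 42 mm deep into the chassis below, ringed in orange. Axes as the chassis'
- fastener (a joint): angle of the quarter-turn fastener, rad, growing clockwise seen from above, range 0 to 2.1. At 0 its wing and white slot line lie along the chassis' x; at 1.571 they lie along the chassis' y, in line with the two red marks on the panel. It starts at 0.3 to 0.6 and stays where it is left (friction torque about 0.04 Nm)
- fastener_grip (a point): where to grip the fastener: on its vertical axis, 22 mm above the panel's top face, at x 0, y -45 mm of the chassis, 105 mm from the eyelet. Its black wing is 36 mm long, 11 mm thick, from 4 to 30 mm above the panel, white slot line along its top, on a steel disc 36 mm across, 4 mm high. The point's x runs along the wing
- pin: loose locating pin, about 40 g, standing upright in the grey stand: brass shank 10 mm in diameter, 34 mm long, its foot tapered to 5 mm over the last 6 mm, under an orange cylindrical head 18 mm in diameter and 30 mm high (64 mm in all). Origin: centre of the foot's end; z up along the pin to the head
- pin_head (a point): middle of the pin's orange head, 49 mm above its foot
- pin_stand: grey plastic block fixed to the bench, 60 x 60 x 35 mm, with one 12 mm hole 30 mm deep in the middle of its top, in which the pin stands (the head's underside is 4 mm above the block). Origin: centre of its underside. It stands to the left or to the right of the chassis
- bit_stand: bystander: blue block fixed to the bench, 60 x 60 x 30 mm with nine small bits reaching 52 mm high, on the side where the pin stand is not. Origin: centre of its underside
- multimeter: bystander, loose: yellow multimeter lying flat, 180 (x) x 85 (y) x 41 mm. Origin: centre of its underside
- mouse: bystander, loose: black computer mouse, 100 (x) x 60 x 32 mm. Origin: centre of its underside
- circuit_board: bystander, loose: green circuit board, 110 (x) x 170 (y) x 14 mm. Origin: centre of its underside
- screwdriver: bystander, loose: screwdriver with blue handle, 200 mm long (x), 26 mm thick, lying. Origin: underside, mid-length
- marker: bystander, loose: red marker pen with white cap, 140 mm long (x), 16 mm thick, lying. Origin: underside, mid-length
Things that resemble listed ones, but are neither listed nor needed, are in the scene too. What is shaped like the pin but purple is not meant.

How it is judged:
On the way, in this order (a step that is already met when the one before it is completed fails the run):
1. the locating pin is fully home in the panel's eyelet (z of pin in the frame of eyelet below -0.029 m and horizontal distance between pin and eyelet below 0.005 m and angle between pin's own z axis and vertical below 0.15 rad), for 0.2 s.
2. the fastener's slot is aligned with the red marks (value of joint fastener between 1.371 and 1.771 rad), for 0.2 s.
At the end, for the whole second after the job is handed in: Pin upright (0.15 rad) in the eyelet, its head within 5 mm of resting on the panel; fastener slot within 0.2 rad of the red marks (joint 1.571); the robot, pushing on panel or fastener with over 4 N, holds the panel within 1.5 mm of flush (travel over 6.5 mm of 8) through the last second (all of step 1 and all of step 2 and value of joint panel above 0.0065 m and contact force between any of the fingers, the arm and chassis above 4 N); the arm keeps its last pose, push and grip.
It fails at once if a bystander was pushed more than 30 mm from its place (distance of any of multimeter, mouse, circuit_board, screwdriver, marker from where it was at the start of the episode above 0.03 m).
It also fails if it takes over 48 s, if anything falls off the work surface, if the arm or the gripper's body presses on something with over 40 N, if the wrist force passes 120 N, or if a joint passes its speed limit or range.

### The arm

A 6-joint arm with a two-finger parallel gripper is mounted at the origin on the work surface. World frame = base frame: x ahead of the robot, y to its left, z up, the work surface at z = 0. Lengths are in m, angles in rad, forces in N, time in s.
With the tool pointing down it reaches from about 0.275 to 0.825 m from the base axis. Payload 4.9 kg.
Tool frame: the origin (TCP) lies at the very end of the fingers, on their centre line; the grasp point (between the pads) lies 19 mm behind it; z points along the fingers, y is the line along which they close (so a half turn about z gives the same grasp; the last joint's range is limited). The gripper opens to 85 mm and grips with 20 to 120 N. Pads are 22 mm wide; open, the fingers measure 114 mm over their backs; the gripper's body (76 mm by 85 mm) begins 54 mm behind the grasp point. The pads swing forward as they close: fully open they stand 13 mm farther back than shut.
Start: joints at [-1.258, 0.326, -0.193, 1.052, 0, 1.437], TCP at [0.238, -0.496, 0.193] pointing down, gripper open.
Joint ranges: [-2.65, 2.65], [-0.97, 1.79], [-1.3, 1.35], [-1.93, 2.1], [-1.47, 1.37], [-3.14, 3.14]. Speed limits (rad/s): [2.57, 2.57, 3.14, 3.14, 3.14, 3.14].

### API

Orientations are given as a rotation vector (axis times angle).
In Python, from station import readout, cams, ticket gives the robot as it stands. The module is installed in compiled form; this text tells all that it offers.
- The arm moves only by the tool servo_tool, never from a script. Its arguments are lists of equal length, an entry for each row: "dp": the shift along the world's x, y, z as a fraction of full scale, a list of three; "dr": the turn, a rotation vector about the world's x, y, z as a fraction of full scale, a list of three. In form: {"dp": [[dx, dy, dz], ...], "dr": [[wx, wy, wz], ...]}. A call has 1 to 10 rows; each row is the pose to reach, as a shift and turn from the pose commanded when the call began; what a row does not reach only later rows make up. Full scale, the value 1, is 0.5 m for a shift and 60 degrees for a turn. A row lasts 1/10 s, in which the tool goes at most 50 mm and 8.59 degrees, less where a joint would pass 70% of its speed; a pose out of reach is approached as far as the arm can. A call with a number of a shift or a turn outside -1 to 1 is refused whole. A call with a gripper value outside its range is refused whole. "hand" is the opening, from 0 (shut) to 1 (fully open), set as the call begins (left out, the last holds). The fingers move at their own pace and stop on an object; "newtons" is the grip in N (left out, the last holds). Time passes only in rows, so rows that repeat a pose let the fingers close. It gives the time, the measured TCP pose, the force, the opening and the grip force at its end, in the units of the state.
- readout.get_obs(): the state, without advancing time (a new reading comes with each control period).
- cams.grab_frame(name): name is "scene" or "side" or "wrist"; returns (picture, depth): 480x640x3 uint8, red, green, blue; 480x640 float32, m along the optical axis (not along the pixel's ray), 0 where there is no reading.
- cams.get_calibration(name): a dict with "vertical_fov" (degrees; the focal length in pixels is half the picture's height over the tangent of half this angle, whatever the lens; pixels are square), "cx", "cy" (the principal point, pixels), "position" and "orientation" of the camera in the world. Camera axes: x right, y down, z forward; pixel columns grow to the right and rows downward; lengths in m; the calibration is good to about 2 mm. A picture is of the moment at which its call begins: read the wrist's pose just before it. get_calibration takes no time and is no camera call; for the wrist camera it gives the pose at the moment of the call.
- ticket.hand_in(): hands the job in; it is judged then, once.
The state is a dict: "time_s": time; "qpos": joint angles; "joint_vel": joint speeds; "joint_efforts": joint torques, N m; "ee_pos": TCP position; "tool_rot": TCP orientation; "force": force on the tool from outside, world axes, zero at the start; "moment": the same for the moment, N m; "opening": finger opening in m; "finger_force": force on a finger pad.
Only numpy, scipy, OpenCV 4.12 (cv2) and the standard library are available. Lean on these libraries where they do the work, as an engineer would, in place of code of your own. Each camera call takes 0.05 s, during which the arm holds its last target. There are 200 camera calls.

## Working session

There is one attempt and no reset: what is moved stays moved. The work goes in short steps, Python scripts to look and compute and a tool call to move; the robot and the scene stay as the last step left them, time stands still between calls to the robot, and variables do not carry over. Pictures are saved under pics/ and viewed, at most 10 in all, crops included, and the job is handed in when it is done.

Besides the shell and the picture viewer there is one more tool, called as name(argument=value, ...), one argument or row to a line, values as JSON. servo_tool: Moves the arm, as the interface text tells. Its arguments: {"type":"object","properties":{"dp":{"type":"array","items":{"type":"array","items":{"type":"number","minimum":-1,"maximum":1}}},"dr":{"type":"array","items":{"type":"array","items":{"type":"number","minimum":-1,"maximum":1}}},"hand":{"type":"number"},"newtons":{"type":"number"}},"required":["dp","dr"]}

```bash
mkdir -p pics; cat > h.py <<'E'
import numpy as np, cv2
from station import readout, cams, ticket
from scipy.spatial.transform import Rotation as R
def cal(n):
    c=cams.get_calibration(n); f=240/np.tan(np.radians(c["vertical_fov"])/2)
    o=np.array(c["orientation"],float)
    M=R.from_rotvec(o).as_matrix() if o.size==3 else (o if o.shape==(3,3) else None)
    return f,c["cx"],c["cy"],np.array(c["position"]),M
def grab(n,save=None):
    k=cal(n); p,d=cams.grab_frame(n)
    if save: cv2.imwrite(f"pics/{save}.png",p[:,:,::-1])
    return p,d,k
def cloud(d,k):
    v,u=np.mgrid[:480,:640]; f,cx,cy,t,M=k
    return np.stack([(u-cx)/f*d,(v-cy)/f*d,d],-1)@M.T+t
def onplane(u,v,z,k):
    f,cx,cy,t,M=k; r=M@np.array([(u-cx)/f,(v-cy)/f,1]); return t+r*(z-t[2])/r[2]
E
python3 - <<'E'
from h import *
o=readout.get_obs(); print(o)
for n in("scene","side"):
    print(cams.get_calibration(n)); p,d,k=grab(n,n+"0"); np.savez(n+"0",p=p,d=d)
E
```

```text
{'time_s': 0.0, 'qpos': array([-1.25819988e+00,  3.26907010e-01, -1.93575015e-01,  1.05201860e+00,
       -2.56962011e-06,  1.43660256e+00]), 'joint_vel': array([ 6.02281071e-04,  9.78550236e-05,  7.17963147e-04,  4.61679348e-04,
       -7.49008735e-04, -8.64385705e-04]), 'joint_efforts': array([ 1.58563846e-03, -4.43395042e+01,  2.62442547e+01,  1.56037248e-02,
       -3.59067246e-05, -5.39723402e-06]), 'ee_pos': array([ 0.23745198, -0.49538383,  0.19192535]), 'tool_rot': array([-3.06187182e+00, -6.95617558e-01,  2.42373799e-04]), 'force': array([ 0.09442327, -0.02064414,  0.09160689]), 'moment': array([-0.04379943,  0.00876116,  0.00650705]), 'finger_force': 0.0, 'opening': 0.08556704440458685}
{'vertical_fov': 45.64815433173499, 'cx': 328.0571874432598, 'cy': 238.36706421282526, 'position': array([ 0.94381774, -0.73913473,  1.1017545 ]), 'orientation': array([-2.38038963, -0.65529337,  0.22847767])}
{'vertical_fov': 53.44807221996304, 'cx': 316.50711276213065, 'cy': 246.17685846133523, 'position': array([0.03141863, 0.65014558, 0.68972506]), 'orientation': array([-0.77161379,  2.44175075, -1.2644306 ])}
```

View pics/scene0.png

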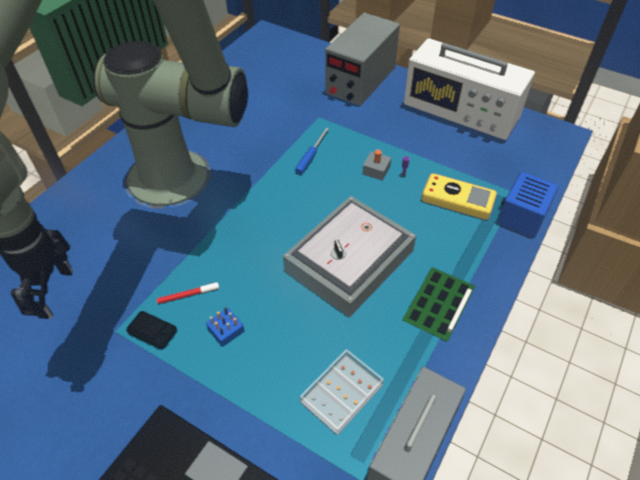

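View pics/side0.png

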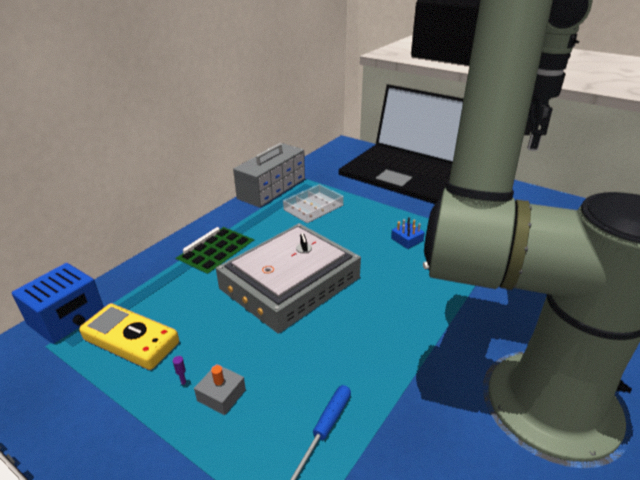

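The scene view shows the orange-headed pin in the grey stand at (377,156), with a purple look-alike at (405,166). The chassis eyelet is at (367,227) and the fastener at (338,250). In the side view the orange pin is at (217,375) and the purple one at (180,366). The orange pin in the grey stand fits the description. I'll measure and confirm it with a crop.

```bash
python3 - <<'E'
from h import *
ims=[]
for n,b,pr in(("scene",(340,130,440,200),(367,227)),("side",(150,340,270,420),(268,269))):
    z=np.load(n+"0.npz"); p,d=z["p"],z["d"]; k=cal(n); C=cloud(d,k)
    hsv=cv2.cvtColor(p,cv2.COLOR_RGB2HSV)
    m=(hsv[...,0]>4)&(hsv[...,0]<16)&(hsv[...,1]>150)&(hsv[...,2]>110)
    nn,L,S,ce=cv2.connectedComponentsWithStats(m.astype(np.uint8))
    for i in range(1,nn):
        if S[i,4]>8:
            P=C[L==i]; print(n,ce[i].round(1),S[i],np.median(P,0).round(4),P.min(0).round(3),P.max(0).round(3))
    # panel-height points
    u,v=pr
    top=(C[...,2]>.060)&(C[...,2]<.078)&(C[...,0]>.3)&(C[...,0]<.8)&(np.abs(C[...,1])<.35)
    nn,L,S,ce=cv2.connectedComponentsWithStats(top.astype(np.uint8))
    i=1+np.argmax(S[1:,4]); P=C[L==i]
    print("chassis rect",cv2.minAreaRect(P[:,:2].astype(np.float32)),np.median(P[:,2]),S[i])
    # stand top
    x0,y0,x1,y1=b; Cs=C[y0:y1,x0:x1]; s=(Cs[...,2]>.028)&(Cs[...,2]<.042)
    P=Cs[s]; print("stand",cv2.minAreaRect(P[:,:2].astype(np.float32)),len(P))
    ims.append(cv2.resize(p[y0:y1,x0:x1],(400,280),interpolation=cv2.INTER_CUBIC))
    ims.append(cv2.resize(p[v-50:v+50,u-70:u+70],(400,280),interpolation=cv2.INTER_CUBIC))
cv2.imwrite("pics/crop1.png",np.vstack([np.hstack(ims[:2]),np.hstack(ims[2:])])[:,:,::-1])
E
```

```text
scene [377.5 154.4] [376 151   5  10  28] [0.4789 0.3103 0.0672] [0.472 0.303 0.048] [0.485 0.323 0.074]
chassis rect ((0.5686359405517578, 0.00465768575668335), (0.25192320346832275, 0.2013077288866043), 80.41664123535156) 0.07193086555036166 [ 283  196  133  108 6205]
stand ((0.5614587664604187, 0.30954790115356445), (0.23020468652248383, 0.08882790803909302), 2.112790822982788) 686
side [163.7 331.3] [161 330   6   4  13] [0.6487 0.2887 0.0356] [0.643 0.284 0.033] [0.656 0.296 0.038]
side [145.5 348.4] [143 346   6   5  14] [0.6414 0.3376 0.0351] [0.637 0.333 0.032] [0.647 0.343 0.037]
side [216.9 374.5] [212 366  10  19 157] [0.4726 0.3198 0.0639] [0.031 0.307 0.039] [0.485 0.65  0.69 ]
chassis rect ((0.5681232213973999, 0.0030631422996520996), (0.2436119019985199, 0.19389724731445312), 80.6689682006836) 0.0715486883158763 [ 223  224  130   81 4870]
stand ((0.5479680299758911, 0.3219003975391388), (0.20523706078529358, 0.062325138598680496), 4.750157833099365) 1179
```

View pics/crop1.png

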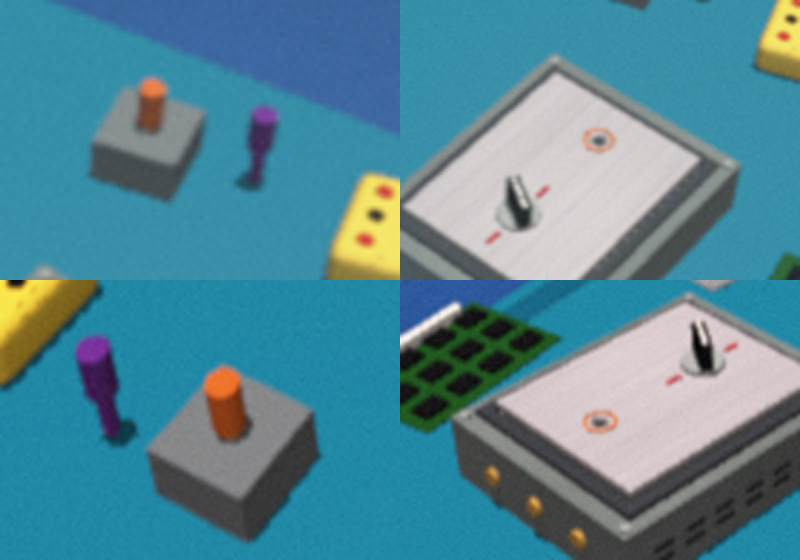

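The crop shows the orange pin upright in the grey stand in both views. The purple one stands free on the bench beside it and is the decoy. The wing is roughly 0.3–0.6 rad off the chassis' x axis, and the eyelet lies on the pin-stand side.

```bash
python3 - <<'E'
from h import *
a=cal("scene");b=cal("side")
print("pin top",onplane(378,152,.069,a),onplane(217,368.6,.069,b))
print("decoy top/ft",onplane(404,184.5-27.5,.064,a),onplane(405,176,0,a),onplane(184,386,0,b))
print("eyelet",onplane(340-43+110+0,0,0,a)[:0],onplane(367-70+199/400*140,227-50+140/280*100,.073,a),onplane(268-70+200/400*140,269-50+(421-280)/280*100,.073,b))
print("wing top ends",onplane(297+513/400*140-140,227-50+178/280*100,.103,a),onplane(297+525/400*140-140,177+198/280*100,.103,a))
print("screwdriver/multimeter near", onplane(312,150,.02,a),onplane(430,195,.03,a))
E
```

```text
pin top [0.47779806 0.31607442 0.069     ] [0.47598272 0.31477775 0.069     ]
decoy top/ft [0.54412547 0.33939012 0.064     ] [0.55528762 0.33832766 0.        ] [0.54532208 0.33949342 0.        ]
eyelet [] [0.57803226 0.06486391 0.073     ] [0.57584958 0.06418196 0.073     ]
wing top ends [ 0.54944969 -0.02899741  0.103     ] [ 0.56783698 -0.04196446  0.103     ]
screwdriver/multimeter near [0.29281742 0.27807861 0.02      ] [0.6521187  0.27910329 0.03      ]
```

servo_tool(
  dp=[
    [0.24,0.81,0.1],
    [0.24,0.81,0.1],
    [0.24,0.81,0.1],
    [0.24,0.81,0.1],
    [0.24,0.81,0.1],
    [0.24,0.81,0.1],
    [0.24,0.81,0.1],
    [0.24,0.81,0.1],
    [0.24,0.81,0.1],
    [0.24,0.81,0.1],
  ],
  dr=[
    [0,0,0.37],
    [0,0,0.37],
    [0,0,0.37],
    [0,0,0.37],
    [0,0,0.37],
    [0,0,0.37],
    [0,0,0.37],
    [0,0,0.37],
    [0,0,0.37],
    [0,0,0.37],
  ],
  hand=0.55,
)

```text
time_s: 1.1
ee_pos: [0.358, -0.0883, 0.243]
tool_rot: [-2.868, -1.281, -0.001]
force: [0.4, -0.3, -0.4]
opening: 0.0473
finger_force: 0.0
```

servo_tool(
  dp=[
    [0.238,0.814,0],
    [0.238,0.814,0],
    [0.238,0.814,0],
    [0.238,0.814,0],
    [0.238,0.814,0],
    [0.238,0.814,0],
    [0.238,0.814,0],
    [0.238,0.814,0],
    [0.238,0.814,0],
    [0.238,0.814,0],
  ],
  dr=[
    [0,0,0.37],
    [0,0,0.37],
    [0,0,0.37],
    [0,0,0.37],
    [0,0,0.37],
    [0,0,0.37],
    [0,0,0.37],
    [0,0,0.37],
    [0,0,0.37],
    [0,0,0.37],
  ],
)

```text
time_s: 2.1
ee_pos: [0.4774, 0.3179, 0.2412]
tool_rot: [-2.571, -1.805, 0.001]
force: [0.2, -0.7, 0.3]
opening: 0.0467
finger_force: 0.0
```

```bash
cat >> h.py <<'E'
def orange(p,d,k,z=None,amin=30):
    hsv=cv2.cvtColor(p,cv2.COLOR_RGB2HSV)
    m=(hsv[...,0]>3)&(hsv[...,0]<17)&(hsv[...,1]>130)&(hsv[...,2]>90)
    nn,L,S,ce=cv2.connectedComponentsWithStats(m.astype(np.uint8)); C=cloud(d,k)
    for i in range(1,nn):
        if S[i,4]>amin:
            P=C[(L==i)&(d>0)]; top=P[P[:,2]>P[:,2].max()-.006]
            print(ce[i].round(1),S[i],"med",np.median(P,0).round(4),"top",((top.min(0)+top.max(0))/2).round(4),np.ptp(top,0).round(4),len(top))
E
python3 - <<'E'
from h import *
o=readout.get_obs();print(o["ee_pos"],o["tool_rot"])
p,d,k=grab("wrist","w1"); print(k[3],k[4][:,2]); orange(p,d,k)
E
```

```text
[0.47742599 0.31791634 0.24122285] [-2.57073022e+00 -1.80531737e+00  1.48528882e-03]
[0.49930698 0.3822617  0.4226468 ] [-0.09136106 -0.24775514 -0.96450534]
[470.2 130.7] [465 125  12  12  38] med [0.6393 0.3391 0.0367] top [0.6396 0.3396 0.0364] [0.0112 0.0108 0.0028] 38
[488.4 175.4] [483 170  12  12  40] med [0.6459 0.2926 0.0368] top [0.6462 0.2923 0.037 ] [0.0114 0.0109 0.0035] 40
[316.4 215. ] [308 204  18  22 300] med [0.4759 0.3185 0.0692] top [0.4757 0.3173 0.0687] [0.0167 0.0165 0.006 ] 263
```

View pics/w1.png

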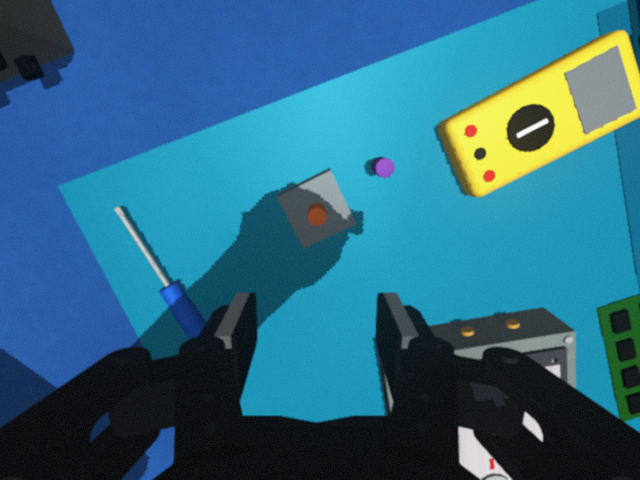

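The wrist view shows the pin in its stand at (316,215) and the purple decoy at (384,167), clear of the fingers. I'm descending.

servo_tool(
  dp=[
    [0,0,-0.1],
    [0,0,-0.2],
    [0,0,-0.3],
    [0,0,-0.3],
    [0,0,-0.3],
    [0,0,-0.3],
  ],
  dr=[
    [0,0,0],
    [0,0,0],
    [0,0,0],
    [0,0,0],
    [0,0,0],
    [0,0,0],
  ],
)

```text
time_s: 2.75
ee_pos: [0.4789, 0.3162, 0.0957]
tool_rot: [2.574, 1.8, 0.007]
force: [0.7, 0.2, -0.2]
opening: 0.047
finger_force: 0.0
```

```bash
python3 - <<'E'
from h import *
o=readout.get_obs();print(o["ee_pos"],o["tool_rot"])
p,d,k=grab("wrist","w2"); orange(p,d,k,amin=100)
p,d,k=grab("side","s2"); orange(p,d,k,amin=100)
E
```

```text
[0.47891006 0.31620645 0.09570207] [2.57371061 1.80010144 0.00672886]
[312.7 259.8] [298 238  31  41 918] med [0.4764 0.3194 0.0691] top [0.4758 0.3173 0.0682] [0.0173 0.0175 0.006 ] 741
[217.3 375.3] [211 366  13  20 186] med [0.4724 0.319  0.06  ] top [0.4756 0.316  0.0678] [0.0173 0.0169 0.006 ] 74
```

servo_tool(
  dp=[
    [-0.006,0.001,-0.03],
    [-0.006,0.001,-0.07],
    [-0.006,0.001,-0.1],
    [-0.006,0.001,-0.102],
    [-0.006,0.001,-0.102],
    [-0.006,0.001,-0.102],
  ],
  dr=[
    [0,0,0],
    [0,0,0],
    [0,0,0],
    [0,0,0],
    [0,0,0],
    [0,0,0],
  ],
)

```text
time_s: 3.45
ee_pos: [0.4749, 0.3171, 0.0433]
tool_rot: [2.573, 1.802, 0.004]
force: [-0.2, -0.5, -0.1]
opening: 0.0471
finger_force: 0.0
```

servo_tool(
  dp=[
    [0,0,0],
    [0,0,0],
    [0,0,0],
    [0,0,0],
    [0,0,0],
    [0,0,0],
  ],
  dr=[
    [0,0,0],
    [0,0,0],
    [0,0,0],
    [0,0,0],
    [0,0,0],
    [0,0,0],
  ],
  hand=0,
  newtons=30,
)

```text
time_s: 4.05
ee_pos: [0.4736, 0.3165, 0.0416]
tool_rot: [-2.573, -1.802, 0.0]
force: [0.2, -0.4, 0.1]
opening: -0.0005
finger_force: 0.0
```

The fingers closed on nothing, so I'm looking.

```bash
python3 - <<'E'
from h import *
o=readout.get_obs();print(o["ee_pos"],o["opening"],o["finger_force"])
p,d,k=grab("wrist"); orange(p,d,k,amin=100)
p2,d2,k2=grab("side"); orange(p2,d2,k2,amin=50)
p3,d3,k3=grab("scene"); orange(p3,d3,k3,amin=10)
c=cv2.resize(p2[320:440,130:290],(400,300),interpolation=cv2.INTER_CUBIC)
c3=cv2.resize(p3[110:200,320:440],(400,300),interpolation=cv2.INTER_CUBIC)
cv2.imwrite("pics/c3.png",np.vstack([np.hstack([cv2.resize(p,(400,300)),c]),np.hstack([c3,c3*0])])[:,:,::-1])
E
```

```text
[0.47364036 0.31646071 0.04163997] -0.0005214747287871905 0.0
[325.4 279.4] [306 261  39  42 912] med [0.4792 0.3241 0.064 ] top [0.4826 0.3262 0.095 ] [0. 0. 0.] 1
[217.6 376.3] [211 367  13  19 165] med [0.4712 0.3203 0.0572] top [0.468  0.3207 0.0805] [0.0048 0.0092 0.0021] 4
[377.1 156.1] [375 151   5  11  49] med [0.4793 0.311  0.0588] top [0.4775 0.3126 0.071 ] [0.0079 0.013  0.006 ] 9
[435.5 177.4] [434 176   4   4  11] med [0.6403 0.3404 0.0356] top [0.6401 0.3387 0.0376] [0.0095 0.0143 0.0053] 9
```

View pics/c3.png

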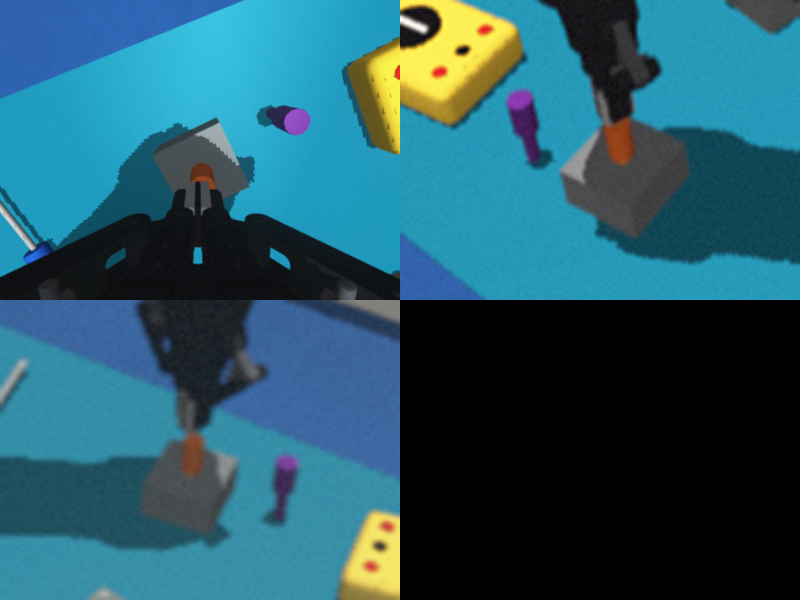

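The wrist crop shows the shut fingertips at about (200,185) covering the near part of the head. The pin still stands untouched. I'll measure where the fingertips really are.

```bash
python3 - <<'E'
from h import *
o=readout.get_obs();print(o["ee_pos"],o["tool_rot"],o["qpos"])
for n in("scene","side","wrist"):
    p,d,k=grab(n); C=cloud(d,k); hsv=cv2.cvtColor(p,cv2.COLOR_RGB2HSV)
    reg=(abs(C[...,0]-.476)<.05)&(abs(C[...,1]-.317)<.05)&(C[...,2]>.04)&(C[...,2]<.14)&(d>0)
    org=(hsv[...,0]>3)&(hsv[...,0]<17)&(hsv[...,1]>130)
    dk=reg&~org&(C[...,2]>.045); P=C[dk]; print(n,len(P),"zmin pct",np.percentile(P[:,2],[0,2,5,10,30]).round(4))
    low=P[P[:,2]<np.percentile(P[:,2],8)]; print(" low mean",low.mean(0).round(4),low.min(0).round(4),low.max(0).round(4))
    P=C[reg&org]; print(" org",P.mean(0).round(4),P.min(0).round(4),P.max(0).round(4))
E
```

```text
[0.47361584 0.31646095 0.0416198 ] [-2.57341501e+00 -1.80192929e+00  2.39261538e-04] [ 4.59473104e-01  5.03883013e-01 -3.39908291e-01  7.27160171e-01
  6.97861016e-06  2.37933283e+00]
scene 233 zmin pct [0.0459 0.0576 0.0668 0.0741 0.1015]
 low mean [0.4809 0.3175 0.0624] [0.4679 0.31   0.0459] [0.4875 0.3277 0.0687]
 org [0.4789 0.3106 0.059 ] [0.4712 0.3031 0.0416] [0.4875 0.3195 0.074 ]
side 247 zmin pct [0.0668 0.0807 0.0849 0.0887 0.0969]
 low mean [0.472  0.3213 0.0821] [0.4642 0.3085 0.0668] [0.4836 0.3297 0.0868]
 org [0.472  0.3194 0.0581] [0.461  0.3096 0.0403] [0.4811 0.3258 0.0914]
wrist 15930 zmin pct [0.0463 0.0901 0.0961 0.1044 0.1267]
 low mean [0.4758 0.3263 0.0931] [0.4621 0.3131 0.0463] [0.4878 0.3308 0.1012]
 org [0.4783 0.3229 0.0603] [0.4676 0.3135 0.0401] [0.4846 0.3263 0.095 ]
```

servo_tool(
  dp=[
    [0,0,0.06],
    [0,0,0.12],
    [0,0,0.12],
    [0,0,0.12],
  ],
  dr=[
    [0,0,0],
    [0,0,0],
    [0,0,0],
    [0,0,0],
  ],
)

```text
time_s: 4.75
ee_pos: [0.4742, 0.3168, 0.1023]
tool_rot: [2.573, 1.802, 0.003]
force: [0.1, -0.4, -0.5]
opening: -0.0
finger_force: 0.0
```

```bash
cat >> h.py <<'E'
def proj(P,k):
    f,cx,cy,t,M=k; q=M.T@(np.array(P)-t); return f*q[0]/q[2]+cx,f*q[1]/q[2]+cy
E
python3 - <<'E'
from h import *
o=readout.get_obs();e=o["ee_pos"];print(e)
tiles=[]
for n in("scene","side","wrist"):
    p,d,k=grab(n); q=np.ascontiguousarray(p)
    C=np.array(proj(e+[0,0,.02],k)); w=60 if n!="wrist" else 130
    u0,v0=int(C[0])-w,int(C[1])-int(w*.75); s=400/(2*w)
    c=cv2.resize(q[v0:v0+int(1.5*w),u0:u0+2*w],(400,300),interpolation=cv2.INTER_CUBIC)
    for h,col in((0,(255,255,0)),(.02,(0,255,0)),(.04,(255,0,255))):
        a=(np.array(proj(e+[0,0,h],k))-[u0,v0])*s; cv2.circle(c,(int(a[0]),int(a[1])),3,col,-1)
    tiles.append(c); orange(p,d,k,amin=20)
cv2.imwrite("pics/c4.png",np.vstack([np.hstack(tiles[:2]),np.hstack([tiles[2],tiles[2]*0])])[:,:,::-1])
E
```

```text
[0.47421496 0.31678117 0.10229392]
[377.2 156.2] [375 151   5  11  47] med [0.479  0.3096 0.0603] top [0.4797 0.314  0.071 ] [0.0088 0.0111 0.0059] 10
[217.3 375.3] [212 366  12  20 184] med [0.4724 0.3192 0.0597] top [0.4762 0.3161 0.0674] [0.0162 0.0175 0.0055] 75
[566.4 119.2] [557 109  20  21  70] med [0.6399 0.3395 0.0369] top [0.6397 0.3396 0.0364] [0.012  0.0112 0.0027] 70
[591.4 189.7] [582 181  19  18  68] med [0.6472 0.2918 0.0366] top [0.6465 0.2922 0.0362] [0.0119 0.0113 0.0037] 68
[322.5 252.8] [308 233  30  40 930] med [0.4763 0.3198 0.0689] top [0.4757 0.3176 0.068 ] [0.0174 0.017  0.006 ] 717
```

View pics/c4.png

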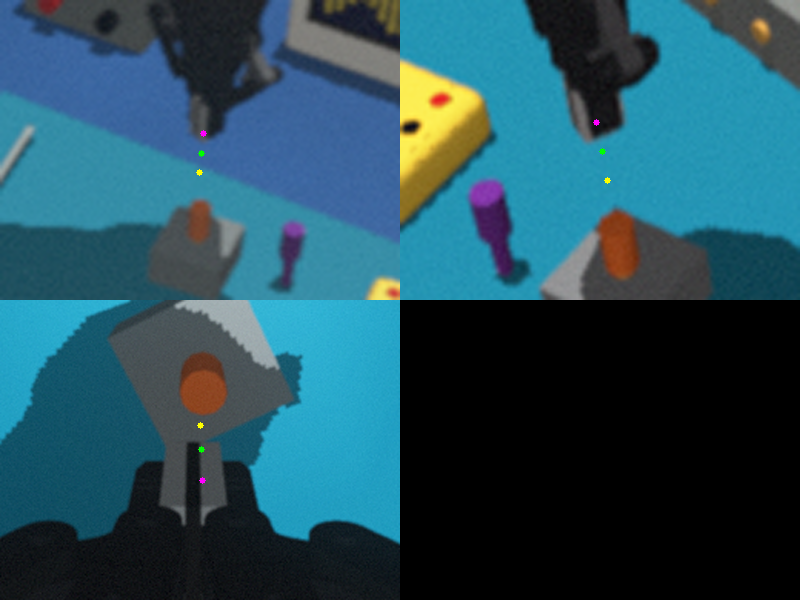

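The shut fingertips appear about 35 mm above the reported TCP in both outside views: scene (203,138) and side (605,132). That explains the miss, so I'll quantify the offset with depth.

```bash
python3 - <<'E'
from h import *
e=readout.get_obs()["ee_pos"]
for n in("scene","side","wrist"):
    zs=[]
    for _ in range(2):
        p,d,k=grab(n); C=cloud(d,k)
        reg=(np.hypot(C[...,0]-e[0],C[...,1]-e[1])<.03)&(C[...,2]>e[2]-.02)&(C[...,2]<e[2]+.08)
        nn,L,S,ce=cv2.connectedComponentsWithStats(reg.astype(np.uint8)); i=1+np.argmax(S[1:,4]); P=C[L==i]
        # lowest row-wise pixels
        v,u=np.nonzero(L==i)
        zs.append(np.percentile(P[:,2]-e[2],[0,1,2,5,10,20]).round(4))
    low=P[P[:,2]<e[2]+.055]; print(n,len(P),zs,(low.mean(0)-e).round(4) if len(low) else "",low.min(0)-e,low.max(0)-e)
    # project-back tip by pixel row: bottom-most pixels of the component
    b=v>v.max()-2 if n!="wrist" else v<v.min()+2
    print("  tip px",u[b].mean().round(1),v.max(),v.min(),(C[v[b],u[b]]-e).mean(0).round(4))
E
```

```text
scene 112 [array([0.0379, 0.0402, 0.0442, 0.045 , 0.0477, 0.0514]), array([0.0402, 0.041 , 0.0413, 0.0431, 0.0464, 0.0523])] [ 0.0021 -0.0062  0.0483] [-0.01580535 -0.01228922  0.04023717] [0.01492125 0.00598193 0.05496385]
  tip px 378.8 132 118 [ 0.0046 -0.0063  0.0438]
side 198 [array([0.0371, 0.0374, 0.0382, 0.0409, 0.0444, 0.0481]), array([0.0374, 0.0375, 0.0384, 0.0419, 0.0451, 0.0482])] [-0.0059  0.0065  0.0481] [-0.01535202 -0.00786509  0.03738429] [0.01004979 0.01329091 0.0548161 ]
  tip px 208.9 345 326 [-0.0027  0.0098  0.0395]
wrist 3556 [array([0.0429, 0.0446, 0.0456, 0.0474, 0.0498, 0.0543]), array([0.0431, 0.0449, 0.0457, 0.0476, 0.0501, 0.0544])] [0.0028 0.0105 0.0502] [-0.01077091  0.00355619  0.04309749] [0.01476059 0.01457904 0.05498334]
  tip px 316.5 395 291 [0.0034 0.0122 0.0448]
```

The real fingertips are about 38 mm above the reported TCP, consistently in all three cameras, and xy agrees. I'll go lower by that amount.

servo_tool(
  dp=[
    [0.003,0.001,0],
    [0.003,0.001,0],
    [0.003,0.001,-0.08],
    [0.003,0.001,-0.14],
    [0.003,0.001,-0.18],
    [0.003,0.001,-0.19],
    [0.003,0.001,-0.19],
    [0.003,0.001,-0.19],
  ],
  dr=[
    [0,0,0],
    [0,0,0],
    [0,0,0],
    [0,0,0],
    [0,0,0],
    [0,0,0],
    [0,0,0],
    [0,0,0],
  ],
  hand=0.55,
)

```text
time_s: 6.0
ee_pos: [0.4761, 0.3174, 0.0078]
tool_rot: [2.573, 1.802, 0.003]
force: [-0.4, 0.3, 0.2]
opening: 0.0468
finger_force: 0.0
```

servo_tool(
  dp=[
    [0,0,0],
    [0,0,0],
    [0,0,0],
    [0,0,0],
    [0,0,0],
    [0,0,0],
  ],
  dr=[
    [0,0,0],
    [0,0,0],
    [0,0,0],
    [0,0,0],
    [0,0,0],
    [0,0,0],
  ],
  hand=0,
  newtons=30,
)

```text
time_s: 6.6
ee_pos: [0.4761, 0.3175, 0.0077]
tool_rot: [2.573, 1.802, 0.003]
force: [-0.9, 0.3, 6.4]
opening: 0.0169
finger_force: 29.8
```

Gripped: opening 16.9 mm at 30 N. Now I'm lifting and carrying to above the eyelet.

servo_tool(
  dp=[
    [0,0,0.06],
    [0,0,0.14],
    [0,0,0.22],
    [0.05,-0.12,0.22],
    [0.1,-0.25,0.22],
    [0.15,-0.37,0.22],
    [0.2,-0.5,0.22],
    [0.202,-0.506,0.21],
    [0.202,-0.506,0.21],
    [0.202,-0.506,0.21],
  ],
  dr=[
    [0,0,0],
    [0,0,0],
    [0,0,0],
    [0,0,0],
    [0,0,0],
    [0,0,0],
    [0,0,0],
    [0,0,0],
    [0,0,0],
    [0,0,0],
  ],
)

```text
time_s: 7.6
ee_pos: [0.577, 0.0606, 0.1112]
tool_rot: [2.578, 1.795, -0.001]
force: [0.3, 1.0, 0.3]
opening: 0.017
finger_force: 30.2
```

```bash
python3 - <<'E'
from h import *
o=readout.get_obs();e=o["ee_pos"];print(e,o["opening"],o["finger_force"])
for n in("scene","side","wrist"):
    p,d,k=grab(n,n+"5"); np.savez(n+"5",p=p,d=d); print(n); orange(p,d,k,amin=12)
    if n!="wrist":
        C=cloud(d,k)
        print("eyelet px",np.round(proj([.577,.064,.073],k),1),"foot px",np.round(proj([e[0],e[1],e[2]-.003],k),1))
        C=cloud(d,k); hsv=cv2.cvtColor(p,cv2.COLOR_RGB2HSV)
        br=(np.hypot(C[...,0]-e[0],C[...,1]-e[1])<.025)&(C[...,2]>.085)&(C[...,2]<.136)
        v,u=np.nonzero(br); 
        for z in (.11,.12,.13):
            s=br&(abs(C[...,2]-z)<.005)
            if s.sum(): print(z,s.sum(),C[s].mean(0).round(4))
fs=[]
p=np.load("wrist5.npz")["p"]; q=np.load("scene5.npz")["p"][160:280,300:460]; r=np.load("side5.npz")["p"][190:310,190:350]
I=cv2.INTER_CUBIC
cv2.imwrite("pics/c5.png",np.vstack([np.hstack([cv2.resize(q,(400,300),interpolation=I),cv2.resize(r,(400,300),interpolation=I)]),np.hstack([cv2.resize(p,(400,300)),cv2.resize(p[200:440,160:480],(400,300))])])[:,:,::-1])
E
```

```text
[0.57704593 0.060581   0.11118927] 0.016973642452848735 30.202749967575073
scene
[365.4 201.8] [364 197   4  13  33] med [0.5741 0.0544 0.1689] top [0.5732 0.058  0.1726] [0.0102 0.0168 0.0055] 16
eyelet px [366.1 227.1] foot px [366.3 218.2]
0.11 3 [0.5793 0.0579 0.1128]
0.12 15 [0.5787 0.0585 0.119 ]
0.13 15 [0.5791 0.0577 0.1306]
side
[163.6 331.3] [161 330   6   4  14] med [0.6489 0.2898 0.0348] top [0.6494 0.2892 0.0357] [0.009  0.0099 0.0049] 14
[145.5 348.3] [143 346   6   5  15] med [0.6415 0.3372 0.0353] top [0.6419 0.3376 0.0354] [0.0111 0.0101 0.0028] 14
eyelet px [267.6 269.1] foot px [267.6 254.8]
0.11 9 [0.5746 0.0636 0.112 ]
0.12 20 [0.5749 0.0641 0.1203]
0.13 20 [0.5736 0.0639 0.1305]
wrist
[317.9 255.4] [297 235  43  41 406] med [0.5758 0.0658 0.0738] top [0.5778 0.0675 0.1151] [0. 0. 0.] 1
[316.2 334.4] [ 292  289   49   77 2272] med [0.5753 0.0665 0.1723] top [0.5737 0.0641 0.1717] [0.0181 0.0176 0.006 ] 1841
```

View pics/c5.png

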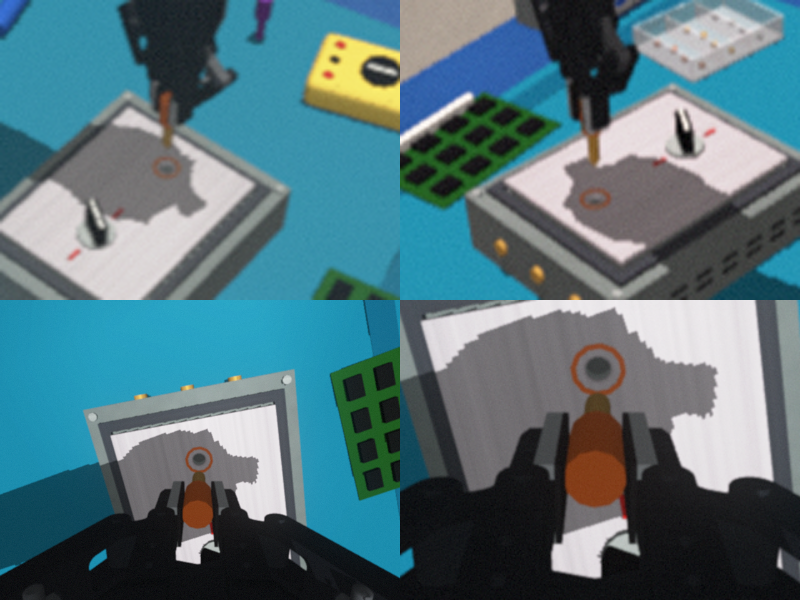

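The pin hangs upright in the gripper, with the eyelet at wrist pixel (318,256) and the foot near (318,280). The arm hasn't settled yet, so I'll lower it a little, let it settle and measure the remaining offset.

servo_tool(
  dp=[
    [0,0,-0.03],
    [0,0,-0.04],
    [0,0,-0.04],
    [0,0,-0.04],
    [0,0,-0.04],
  ],
  dr=[
    [0,0,0],
    [0,0,0],
    [0,0,0],
    [0,0,0],
    [0,0,0],
  ],
)

```text
time_s: 8.25
ee_pos: [0.5765, 0.0645, 0.0923]
tool_rot: [2.572, 1.803, 0.001]
force: [0.1, 0.5, -0.9]
opening: 0.0168
finger_force: 30.2
```

```bash
python3 - <<'E'
from h import *
o=readout.get_obs();e=o["ee_pos"];print(e,o["tool_rot"],o["joint_vel"].round(3))
for n in("scene","side","wrist"):
    p,d,k=grab(n); C=cloud(d,k); hsv=cv2.cvtColor(p,cv2.COLOR_RGB2HSV)
    org=(hsv[...,0]>2)&(hsv[...,0]<17)&(hsv[...,1]>110)&(hsv[...,2]>60)
    near=np.hypot(C[...,0]-.577,C[...,1]-.064)<.03
    ring=org&near&(C[...,2]>.068)&(C[...,2]<.078)
    v,u=np.nonzero(ring); print(n,len(u))
    if len(u)>20:
        Q=np.array([onplane(a,b,.073,k)[:2] for a,b in zip(u,v)])
        A=np.c_[2*Q,np.ones(len(Q))]; s=np.linalg.lstsq(A,(Q**2).sum(1),rcond=None)[0]; print(" ring fit",s[:2].round(4),"r",np.sqrt(s[2]+s[:2]@s[:2]).round(4), "bbox mid",((Q.min(0)+Q.max(0))/2).round(4))
    head=org&near&(C[...,2]>.12); P=C[head]
    if len(P): t=P[P[:,2]>P[:,2].max()-.006]; print(" head",((t.min(0)+t.max(0))/2).round(4),len(t))
    for z in(.09,.1,.108):
        s=near&(abs(C[...,2]-z)<.004); 
        if s.sum()>3: print("  shank",z,s.sum(),C[s].mean(0).round(4))
E
```

```text
[0.57645621 0.06445865 0.09225309] [2.57238708e+00 1.80264091e+00 1.00596178e-03] [-0.006 -0.001  0.001 -0.002  0.    -0.002]
scene 0
 head [0.5731 0.0623 0.1553] 17
  shank 0.1 14 [0.5787 0.0615 0.0999]
  shank 0.108 9 [0.5794 0.062  0.1084]
side 17
 head [0.571  0.0797 0.1585] 1
  shank 0.09 6 [0.5759 0.065  0.0916]
  shank 0.1 15 [0.5745 0.0651 0.0994]
  shank 0.108 16 [0.5744 0.0664 0.1079]
wrist 454
 ring fit [0.5753 0.0647] r 0.0119 bbox mid [0.5725 0.0625]
 head [0.5745 0.0646 0.1527] 1951
  shank 0.1 120 [0.5771 0.0675 0.1002]
  shank 0.108 118 [0.577  0.0677 0.108 ]
```

In the wrist view the head axis (0.5745, 0.0646) and the ring centre (0.5753, 0.0647) agree, and so do the outside views. I'm inserting.

servo_tool(
  dp=[
    [0.001,0,-0.01],
    [0.001,0,-0.02],
    [0.001,0,-0.03],
    [0.001,0,-0.04],
    [0.001,0,-0.05],
    [0.001,0,-0.06],
    [0.001,0,-0.06],
  ],
  dr=[
    [0,0,0],
    [0,0,0],
    [0,0,0],
    [0,0,0],
    [0,0,0],
    [0,0,0],
    [0,0,0],
  ],
)

```text
time_s: 9.1
ee_pos: [0.5762, 0.0641, 0.0608]
tool_rot: [-2.573, -1.801, 0.001]
force: [0.6, -0.1, -2.2]
opening: 0.0165
finger_force: 30.2
```

servo_tool(
  dp=[
    [0,0,-0.01],
    [0,0,-0.02],
    [0,0,-0.028],
    [0,0,-0.034],
    [0,0,-0.038],
    [0,0,-0.038],
  ],
  dr=[
    [0,0,0],
    [0,0,0],
    [0,0,0],
    [0,0,0],
    [0,0,0],
    [0,0,0],
  ],
)

```text
time_s: 9.7
ee_pos: [0.5766, 0.064, 0.0424]
tool_rot: [-2.573, -1.802, 0.0]
force: [0.5, 0.7, -0.0]
opening: 0.0169
finger_force: 30.2
```

servo_tool(
  dp=[
    [0,0,0],
    [0,0,0],
    [0,0,0.04],
    [0,0,0.1],
    [0,0,0.18],
    [0,0,0.18],
    [0,0,0.18],
  ],
  dr=[
    [0,0,0],
    [0,0,0],
    [0,0,0],
    [0,0,0],
    [0,0,0],
    [0,0,0],
    [0,0,0],
  ],
  hand=0.55,
)

```text
time_s: 10.4
ee_pos: [0.5777, 0.0638, 0.134]
tool_rot: [2.572, 1.801, 0.003]
force: [-0.6, 0.8, -1.0]
opening: 0.0469
finger_force: 0.0
```

```bash
python3 - <<'E'
from h import *
o=readout.get_obs();e=o["ee_pos"];print(e,o["tool_rot"],o["opening"])
for n in("wrist","side","scene"):
    p,d,k=grab(n,n+"7"); np.savez(n+"7",p=p,d=d); print(n); orange(p,d,k,amin=25)
    C=cloud(d,k)
    w=(np.hypot(C[...,0]-.561,C[...,1]+.040)<.022)&(C[...,2]>.096)&(C[...,2]<.110)
    P=C[w]
    if len(P)>10:
        r=cv2.minAreaRect(P[:,:2].astype(np.float32)); print(" wing",len(P),P.mean(0).round(4),r)
p=np.load("wrist7.npz")["p"]; q=np.load("scene7.npz")["p"][180:280,290:423]; r=np.load("side7.npz")["p"][200:300,230:363]
I=cv2.INTER_CUBIC
cv2.imwrite("pics/c6.png",np.vstack([np.hstack([cv2.resize(q,(400,300),interpolation=I),cv2.resize(r,(400,300),interpolation=I)]),np.hstack([cv2.resize(p,(400,300)),p[0:0+300,0:0+400]*0])])[:,:,::-1])
E
```

```text
[0.57767799 0.06382861 0.13397397] [2.57198156 1.80071108 0.00348783] 0.04690489950779957
wrist
[314.7 254.1] [ 295  228   40   48 1077] med [0.5764 0.0671 0.1027] top [0.5756 0.0645 0.1023] [0.0172 0.0173 0.006 ] 702
 wing 851 [ 0.5573 -0.0337  0.1018] ((0.5585841536521912, -0.037662066519260406), (0.011934048496186733, 0.035553865134716034), 48.461421966552734)
side
[267.7 264.5] [262 256  12  17 136] med [0.5714 0.0679 0.0904] top [0.5761 0.065  0.1023] [0.0179 0.0151 0.006 ] 38
 wing 56 [ 0.5577 -0.0367  0.1011] ((0.5596411228179932, -0.03872045502066612), (0.010753718204796314, 0.03562917932868004), 48.641544342041016)
scene
[366.1 223. ] [363 217   7  13  73] med [0.5785 0.0577 0.0954] top [0.5782 0.0616 0.1062] [0.0145 0.0123 0.006 ] 16
 wing 74 [ 0.562  -0.0409  0.1023] ((0.5611920356750488, -0.039486564695835114), (0.011866983957588673, 0.03880159929394722), 49.366024017333984)
```

View pics/c6.png

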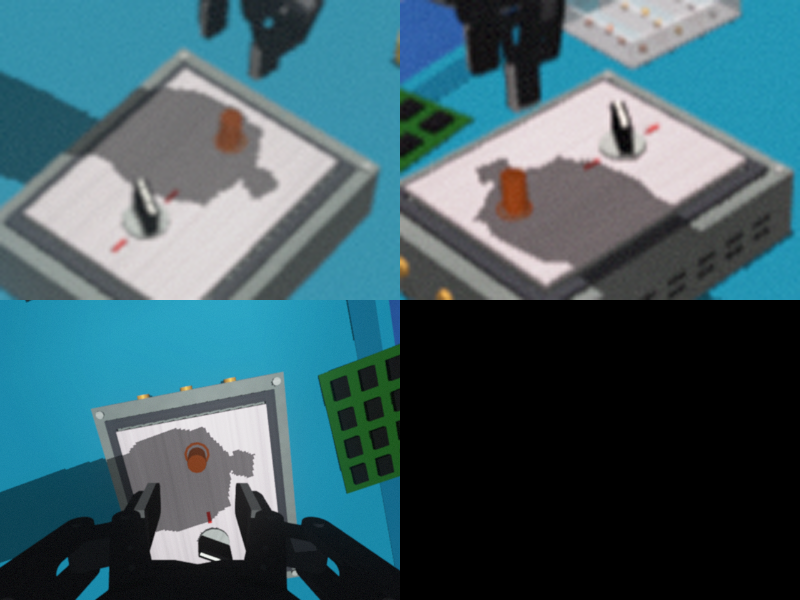

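The pin is home: its head top is at z 0.102–0.103 and upright in both views. The wing axis lies at −41.5° in the world, which is 0.56 rad. Next I'll position over the fastener with the tool turned to match.

servo_tool(
  dp=[
    [0,-0.1,0],
    [-0.034,-0.2,0],
    [-0.034,-0.206,0],
    [-0.034,-0.206,0],
    [-0.034,-0.206,0],
    [-0.034,-0.206,0],
    [-0.034,-0.206,0],
    [-0.034,-0.206,0],
  ],
  dr=[
    [0,0,0.14],
    [0,0,0.28],
    [0,0,0.42],
    [0,0,0.56],
    [0,0,0.7],
    [0,0,0.84],
    [0,0,0.9],
    [0,0,0.9],
  ],
)

```text
time_s: 11.35
ee_pos: [0.5587, -0.0389, 0.1313]
tool_rot: [-1.474, -2.771, 0.001]
force: [-1.3, -1.2, -0.7]
opening: 0.0468
finger_force: 0.0
```

servo_tool(
  dp=[
    [0,0,0],
    [0,0,0],
    [0,0,-0.04],
    [0,0,-0.05],
    [0,0,-0.05],
    [0,0,-0.05],
  ],
  dr=[
    [0,0,0.14],
    [0,0,0.242],
    [0,0,0.242],
    [0,0,0.242],
    [0,0,0.242],
    [0,0,0.242],
  ],
)

```text
time_s: 11.95
ee_pos: [0.5595, -0.039, 0.1077]
tool_rot: [-1.113, -2.937, 0.0]
force: [-0.1, -0.2, 0.5]
opening: 0.0469
finger_force: 0.0
```

```bash
python3 - <<'E'
from h import *
o=readout.get_obs();e=o["ee_pos"];print(e,o["tool_rot"],o["qpos"][5],"xang",2*np.degrees(np.arctan2(o["tool_rot"][1],o["tool_rot"][0])))
for n in("wrist","side","scene"):
    p,d,k=grab(n); print(n); orange(p,d,k,amin=40)
    C=cloud(d,k)
    w=(np.hypot(C[...,0]-.56,C[...,1]+.0395)<.022)&(C[...,2]>.096)&(C[...,2]<.110); P=C[w]
    if len(P)>10: print(" wing",len(P),P.mean(0).round(4),cv2.minAreaRect(P[:,:2].astype(np.float32)))
E
```

```text
[ 0.55954777 -0.0389954   0.10766519] [-1.11326206e+00 -2.93714248e+00  1.38011072e-04] 0.5234212306938871 xang -221.51631797766566
wrist
[492.1 162.5] [ 455  137   65   48 1589] med [0.5736 0.0637 0.1028] top [0.5752 0.0641 0.1026] [0.0174 0.0176 0.0058] 1108
 wing 1450 [ 0.5575 -0.0371  0.103 ] ((0.5586898922920227, -0.03798554465174675), (0.010735958814620972, 0.035999175161123276), 48.19306564331055)
side
[267.6 263.8] [263 256  10  16 115] med [0.5722 0.0674 0.0916] top [0.5762 0.065  0.1011] [0.0172 0.0174 0.0058] 40
 wing 58 [ 0.5577 -0.0365  0.1012] ((0.5585557222366333, -0.038326196372509), (0.011363976635038853, 0.03626858815550804), 46.828041076660156)
scene
[365.9 222.6] [363 216   7  14  71] med [0.5779 0.0577 0.0982] top [ 0.6042 -0.0059  0.1958] [0. 0. 0.] 1
 wing 75 [ 0.5617 -0.0409  0.1022] ((0.5608754754066467, -0.0395539365708828), (0.011795378290116787, 0.037973254919052124), 46.90770721435547)
```

servo_tool(
  dp=[
    [0,0.001,-0.04],
    [0,0.001,-0.08],
    [0,0.001,-0.11],
    [0,0.001,-0.115],
    [0,0.001,-0.115],
    [0,0.001,-0.115],
  ],
  dr=[
    [0,0,0],
    [0,0,0],
    [0,0,0],
    [0,0,0],
    [0,0,0],
    [0,0,0],
  ],
)

```text
time_s: 12.7
ee_pos: [0.5605, -0.0387, 0.0512]
tool_rot: [1.112, 2.936, 0.0]
force: [-0.1, 0.3, -0.1]
opening: 0.0468
finger_force: 0.0
```

servo_tool(
  dp=[
    [0,0,0],
    [0,0,0],
    [0,0,0],
    [0,0,0],
    [0,0,0],
    [0,0,0],
  ],
  dr=[
    [0,0,0],
    [0,0,0],
    [0,0,0],
    [0,0,0],
    [0,0,0],
    [0,0,0],
  ],
  hand=0,
  newtons=30,
)

```text
time_s: 13.3
ee_pos: [0.5593, -0.0397, 0.0504]
tool_rot: [1.114, 2.937, -0.004]
force: [-3.0, -5.1, 2.6]
opening: 0.0098
finger_force: 33.4
```

Gripped on the wing. I'll turn clockwise 58° with a 1 mm centring nudge.

servo_tool(
  dp=[
    [-0.001,-0.001,0],
    [-0.001,-0.001,0],
    [-0.001,-0.001,0],
    [-0.001,-0.001,0],
    [-0.001,-0.001,0],
    [-0.001,-0.001,0],
    [-0.001,-0.001,0],
    [-0.001,-0.001,0],
    [-0.001,-0.001,0],
    [-0.001,-0.001,0],
  ],
  dr=[
    [0,0,-0.12],
    [0,0,-0.24],
    [0,0,-0.36],
    [0,0,-0.48],
    [0,0,-0.6],
    [0,0,-0.72],
    [0,0,-0.84],
    [0,0,-0.96],
    [0,0,-0.968],
    [0,0,-0.968],
  ],
)

```text
time_s: 14.3
ee_pos: [0.5598, -0.0396, 0.0506]
tool_rot: [2.396, 2.03, 0.0]
force: [0.2, -3.6, 2.5]
opening: 0.0102
finger_force: 33.4
```

```bash
python3 - <<'E'
from h import *
o=readout.get_obs();e=o["ee_pos"];print(e,"xang",(2*np.degrees(np.arctan2(o["tool_rot"][1],o["tool_rot"][0])))%180,o["force"].round(1),o["moment"].round(2),o["opening"])
I=cv2.INTER_CUBIC
S=[]
for n in("scene","side","wrist"):
    p,d,k=grab(n,n+"8"); orange(p,d,k,amin=60); S.append(p)
cv2.imwrite("pics/c7.png",np.vstack([np.hstack([cv2.resize(S[0][200:280,290:397],(400,300),interpolation=I),cv2.resize(S[1][210:290,250:357],(400,300),interpolation=I)]),np.hstack([cv2.resize(S[2],(400,300)),cv2.resize(S[2][240:480,160:480],(400,300))])])[:,:,::-1])
E
```

```text
[ 0.55980266 -0.03957343  0.05059077] xang 80.5502188254095 [ 0.2 -3.6  2.5] [-0.84 -0.05  0.01] 0.010227003926713697
[366.  222.9] [363 217   7  13  68] med [0.5785 0.0581 0.0968] top [0.5771 0.0614 0.1026] [0.015  0.0159 0.006 ] 30
[267.9 264.2] [263 256  11  17 118] med [0.5715 0.0677 0.0903] top [0.5757 0.0635 0.1005] [0.0162 0.0182 0.006 ] 39
[315.2  26.8] [ 282    0   69   71 2986] med [0.5748 0.0617 0.1024] top [0.5754 0.0618 0.1018] [0.0176 0.013  0.0059] 2130
```

View pics/c7.png

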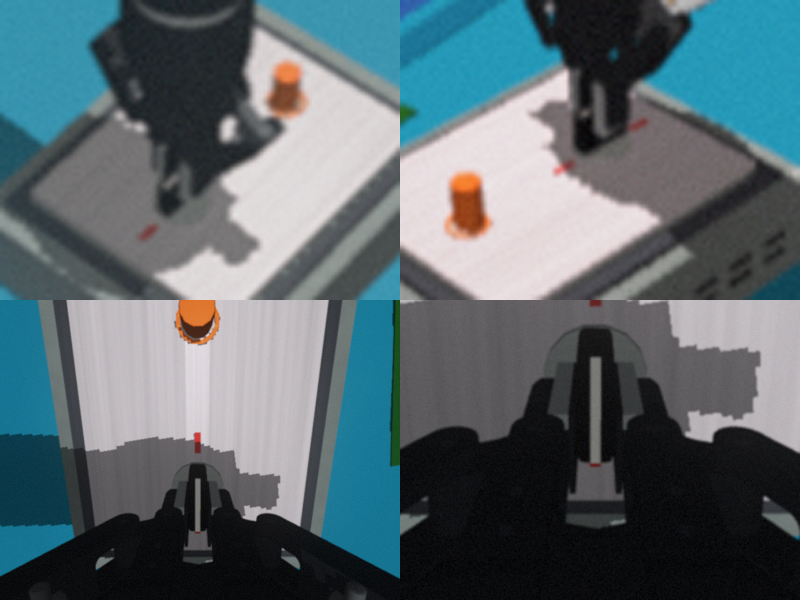

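The slot line and the red mark line up at the same column (197) in the wrist view, and the pin is still home. Now I'm pressing down, still holding the wing.

servo_tool(
  dp=[
    [0,0,-0.006],
    [0,0,-0.012],
    [0,0,-0.018],
    [0,0,-0.018],
    [0,0,-0.018],
  ],
  dr=[
    [0,0,0],
    [0,0,0],
    [0,0,0],
    [0,0,0],
    [0,0,0],
  ],
)

```text
time_s: 14.95
ee_pos: [0.5599, -0.0396, 0.0429]
tool_rot: [2.397, 2.028, 0.001]
force: [-4.5, -5.0, 16.3]
opening: 0.0102
finger_force: 35.2
```

servo_tool(
  dp=[
    [0,0,-0.002],
    [0,0,-0.004],
    [0,0,-0.004],
    [0,0,-0.004],
    [0,0,-0.004],
  ],
  dr=[
    [0,0,0],
    [0,0,0],
    [0,0,0],
    [0,0,0],
    [0,0,0],
  ],
)

```text
time_s: 15.45
ee_pos: [0.56, -0.0396, 0.0427]
tool_rot: [2.396, 2.027, 0.002]
force: [-9.4, -3.0, 30.7]
opening: 0.0103
finger_force: 37.0
```

```bash
python3 - <<'E'
from h import *
o=readout.get_obs();e=o["ee_pos"];print(e,o["force"].round(1),"xang",(2*np.degrees(np.arctan2(o["tool_rot"][1],o["tool_rot"][0])))%180,o["opening"])
ax=np.array([.986,-.167,0]);ay=np.array([.167,.986,0]);c=np.array([.5675,.0045,0])
for n in("side","wrist","scene"):
    for tag in(0,1):
        if tag==0:
            if n=="wrist": 
                continue
            z=np.load(n+"7.npz");p,d,k=z["p"],z["d"],cal(n)
        else: p,d,k=grab(n,n+"9")
        C=cloud(d,k); X=(C-c)@ax;Y=(C-c)@ay
        m=(abs(X)<.065)&(Y>.0)&(Y<.088)&(np.hypot(X,Y-.06)>.025)&(C[...,2]>.04)&(C[...,2]<.09)
        r=(abs(X)<.096)&(abs(X)>.084)&(abs(Y)<.11)&(C[...,2]>.04)&(C[...,2]<.09)
        print(n,tag,"panel z",np.median(C[m][:,2]).round(4),m.sum(),"frame z",np.median(C[r][:,2]).round(4),r.sum())
    orange(p,d,k,amin=60)
E
```

```text
[ 0.5600086  -0.03961614  0.04272952] [-9.4 -3.  30.7] xang 80.47188010462027 0.010295416705746565
side 0 panel z 0.072 1211 frame z 0.0604 648
side 1 panel z 0.0639 1213 frame z 0.0605 659
[268.  267.1] [263 259  11  17 123] med [0.5715 0.0673 0.0834] top [0.5766 0.0639 0.0931] [0.0192 0.0169 0.0057] 42
wrist 1 panel z 0.0652 54534 frame z 0.0611 16677
[314.5  26.7] [ 281    0   69   70 2981] med [0.5749 0.0617 0.0949] top [0.5753 0.0617 0.0951] [0.0173 0.0127 0.0053] 2118
scene 0 panel z 0.0733 1295 frame z 0.0619 750
scene 1 panel z 0.0653 680 frame z 0.062 604
[365.8 225.1] [363 219   7  13  67] med [0.5782 0.057  0.0893] top [0.578  0.0608 0.0971] [0.0154 0.0134 0.0058] 18
```

Panel down 8.0 mm (flush, at the hard stop), slot aligned, pin home, pushing with about 30 N: handing in.

```bash
python3 -c "
from h import *
print(ticket.hand_in()); o=readout.get_obs(); print(o['time_s'],o['ee_pos'],o['force'])"
```

```text
the job is handed in; nothing more can be done
None
the job is handed in; nothing more can be done
```

I handed the job in with the pin fully home, the fastener slot in line with the red marks, and the panel held flush (8 mm down, about 30 N); the station returned no verdict.

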